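# Clip the large tongs back into their sloping rest

## Robot

A 7-joint arm with a two-finger parallel gripper is mounted at the origin on a cart in front of the work surface, level with it; the furniture and walls round the work are solid. World frame = base frame: x ahead of the robot, y to its left, z up, the work surface at z = 0. Lengths are in m, angles in rad, forces in N, time in s.
With the tool pointing down it reaches from about 0.4 to 0.85 m from the base axis. Payload 4.5 kg.
Tool frame: the origin (TCP) lies between the finger pads; the fingertips stand 11 mm ahead of it and the grasp point (between the pads) lies 8 mm behind it (r.tip_reach is the distance from the TCP to the fingertips, in m); x points along the fingers, y is the direction in which the jaws open and shut, and the axes are right-handed (so a half turn about x gives the same grasp; the last joint's range is limited). The gripper opens to 88 mm and grips with 3 to 60 N. Pads are 18 mm wide; open, the fingers measure 123 mm over their backs; the gripper's body (75 mm by 187 mm) begins 45 mm behind the grasp point.
Start: joints at [-1.255, 0.689, -0.195, 1.565, 0.157, 0.902, -0.215], TCP at [0.174, 0.6, 0.25] pointing down, gripper open.
Joint ranges: [-3.01, 3.01], [-0.46, 2.08], [-1.47, 1.51], [0.13, 2.56], [-1, 4.14], [0.04, 2.09], [-2.66, 2.66]. Speed limits (rad/s): [2.57, 2.57, 3.14, 3.14, 3.14, 3.14, 3.14].

## Interface

Orientations are given as a unit quaternion [x, y, z, w].
In Python, from plant import r gives the robot as it stands.
- The arm moves only by the tool drive_tool, never from a script. Its argument "deltas" is a list of rows, each a list of 3 entries, a list of its own where there are three numbers: the turn, a rotation vector about the tool's x, y, z in degrees, then the shift along the tool's x, y, z in cm, then the finger opening in cm, from 0 to 8.81. A call has 1 to 12 rows; each row shifts and turns the commanded pose from where the row before left it, along the tool's axes as they then stand; what a row does not reach is not made up. A row lasts 1/12 s, in which the tool goes at most 41.7 mm and 7.16 degrees, less where a joint would pass 70% of its speed; a pose out of reach is approached as far as the arm can. A call is refused whole if a number of a shift passes 4.17 or a number of a turn 7.16, either way. A call with a gripper value outside its range is refused whole. The fingers move at their own pace and stop on an object; "force" is the grip in N (left out, the last holds). Time passes only in rows, so rows that do not move let the fingers close. It gives the time, the measured TCP pose, the force and the opening at its end, in the units of the state.
- r.get_state(): the state, without advancing time (a new reading comes with each control period).
- r.snapshot(name): name is "scene" or "side" or "wrist"; returns a dict with "color" (420x560x3 uint8, red, green, blue), "fov_y" (degrees; the focal length in pixels is half the picture's height over the tangent of half this angle, whatever the lens; pixels are square), "cx", "cy" (the principal point, pixels), "extrinsics" (4x4, takes a point from world to camera coordinates); the wrist camera has in their place "tool_from_camera" (4x4, takes a point from camera to tool coordinates, whose origin is the TCP and whose axes are the tool frame's). Camera axes: x right, y up, looking along -z (the intrinsics and any distortion apply to the point x, -y, -z); pixel columns grow to the right and rows downward; lengths in m; the calibration is good to about 2 mm. A picture is of the moment at which its call begins: read the wrist's pose just before it. There is no depth.
- r.finish_job(): hands the job in, once; it reports no verdict.
The state is a dict: "clock": time; "q": joint angles; "qd": joint speeds; "joint_torque": joint torques, N m; "tool_pos": TCP position; "eef_rot": TCP orientation; "contact_force": force on the tool from outside, world axes, zero at the start; "moment": the same for the moment, N m; "opening": opening from 0.0 (shut) to 1.0 (fully open).
Only numpy, scipy, OpenCV 4.12 (cv2) and the standard library are available. Lean on these libraries where they do the work, as an engineer would, in place of code of your own. Each camera call takes 0.05 s, during which the arm holds its last target. There are 200 camera calls.

## Task

The larger of the two pairs of tongs has been left lying on the worktop. Put it back in the black sloping tongs rest, lying along the slope with its closed end at the low end and its two tip arms either side of the tongue, and press it gently, without forcing, until the sprung steel clip has snapped shut over it and it lies fully home. Let go of it, and leave everything else where it is.

Things in the scene. Friction and masses are not known exactly. Their poses are not given: they have to be found in the camera images.
- tongs: Large stainless tongs, 212x64x26 mm, 0.11 kg, rigid, flat on the worktop, closed end roughly towards the robot. Origin: centre of the underside. x runs from the closed end (x=-106) to the open tips (x=+106); z up. Two upright strips 2 mm thick splay like a V. Width over the outside: 21 mm at x=-90, 31 at -50, 43 at 0, 49 at +20, 60 at +60. Height 21 mm at x=-78, 19 at -50, 15 at +10, 26 at the tips.
- tongs_closed_end (a point): Middle of the closed end of the large tongs, (-104, 0, 11) mm in its frame.
- rest: The black tongs rest, fixed to the worktop: base plate 215x120x10 mm and two posts that carry the sloping seat. Origin: centre of the base's underside; x points away from the robot at yaw 0, towards the high end of the slope. Its high end stands 175 mm above the worktop. Only the clip's jaws move.
- seat: Seat of the rest, sloping 35 degrees. Origin 112 mm above the worktop, straight above the rest's. x points up the slope, y across, z square out of it (up and back to the robot). With the large tongs fully home their frame coincides with this one. They lie on a foot (x=-115 to -81), a saddle in the clip and a cross bar (x=+46 to +66, 76 wide), all topped at z=0; elsewhere only a spine 26 wide, top at z=-20.
- jaw_left (a joint): Opening of the clip's jaw on the +y side of the seat, m: 0 closed, up to 0.012 spread; springs back by itself.
- jaw_right (a joint): Opening of the jaw on the -y side, m: 0 closed, up to 0.012 spread; springs back by itself.
- tongs_middle (a point): Centre of mass of the large tongs, (14, 0, 8) mm in its frame; a grasp across both arms here is 47 mm wide and the arms are 15 mm high. The gap between the arms (inner faces) is 22 mm at x=-70, 50 mm at x=+40, 54 mm or more from x=+60 on.
- clip (a point): Centre of the spring clip, (-50, 0, 0) mm in the seat's frame; 22 mm long in x, 52 wide. Two polished jaws: noses 24 mm apart at z=+23, lips above open like a funnel to 45 mm at z=+38. About 7 to 10 N here, square to the slope spreads the jaws and lets the tongs through; then the noses spring back over their top edges. The tongs' weight does not open it.
- tongue (a point): Foot of the polished steel tongue that stands between the tip arms, (58, 0, 0) mm in the seat's frame: 44 mm long in x, 43 mm wide at its foot, tapering to 26 mm at its top, z=+16. Its flanks guide the arms down.
- stop (a point): Low end of the seat, (-110, 0, 0) mm in its frame: here a stop plate, 34 mm wide and up to z=+41 mm, faces the closed end of the seated tongs with 4 mm to spare. From the stop to the clip (x=-110 to -62) the seated tongs are free on top.
- jar: Bystander, not to be moved: preserve jar with a lid, 60 mm across and 75 mm high, standing at the back. Origin: centre of the underside.

How it is judged:
At the end, for the whole second after the job is handed in: The large tongs lie at rest in the seat, closed end low: origin within -8 to +10 mm along the slope, 5 mm across and 4 mm in height of the seat's, axes within 0.1 rad, closed end within 5 mm of its seated height, each jaw less than 4 mm open (x of tongs in the frame of seat between -0.008 and 0.01 m and y of tongs in the frame of seat between -0.005 and 0.005 m and z of tongs in the frame of seat between -0.004 and 0.004 m and x of tongs_closed_end in the frame of seat below -0.09 m and z of tongs_closed_end in the frame of seat below 0.016 m and angle between the x axis of tongs and the x axis of seat, either way round below 0.1 rad and angle between the z axis of tongs and the z axis of seat, either way round below 0.1 rad and value of joint each of jaw_left, jaw_right below 0.004 m and linear speed of tongs below 0.02 m/s); the robot touches nothing.
It fails at once if the tongs are forced against the rest with more than 60 N (contact force between tongs and rest above 60 N).
It fails at once if the jar is moved more than 2 cm (distance of jar from where it was at the start of the episode above 0.02 m).
It also fails if it takes over 67 s, if anything falls off the work surface, if the arm or the gripper's body presses on something with over 40 N, if the wrist force passes 120 N, or if a joint passes its speed limit or range.

## Working session

There is one attempt and no reset: what is moved stays moved. The work goes in short steps, Python scripts to look and compute and a tool call to move; the robot and the scene stay as the last step left them, time stands still between calls to the robot, and variables do not carry over. Pictures are saved under pics/ and viewed, about 8 in all and at most 12, crops included, and the job is handed in when it is done.

Besides the shell and the picture viewer there is one more tool, called as name([rows], argument=value, ...), one row to a line, values as JSON. drive_tool: Moves the arm, as the interface text tells. Its arguments: {"type":"object","properties":{"deltas":{"type":"array","items":{"type":"array"}},"force":{"type":"number"}},"required":["deltas"]}

```bash
ls; mkdir -p pics
python3 - <<'E'
from plant import r
import cv2,numpy as np
s=r.get_state();print(s)
for n in("scene","side","wrist"):
    d=r.snapshot(n);cv2.imwrite(f"pics/{n}0.png",d["color"][:,:,::-1]);print(n,{k:(np.round(v,4).tolist() if k!="color" else v.shape) for k,v in d.items()})
E
```

```text
pics
{'clock': 0.0, 'q': array([-1.25520464,  0.69001696, -0.19452035,  1.56633061,  0.15733448,
        0.9024951 , -0.21507024]), 'qd': array([-2.46467116e-04,  6.91729583e-04,  6.49780811e-04, -1.54417617e-03,
       -4.49763151e-04,  2.54305430e-05,  1.44585805e-03]), 'joint_torque': array([-2.66742172e-04, -5.27565873e+01, -1.26745664e+00, -1.53429651e+01,
       -5.27622993e-02,  6.51666167e-03,  1.85295530e-04]), 'tool_pos': array([0.17367979, 0.59975082, 0.24889318]), 'eef_rot': array([ 0.09859608,  0.70014459, -0.09990486,  0.70006813]), 'contact_force': array([-0.99049363,  0.16492183, -0.28534513]), 'moment': array([ 0.00835334, -0.00830546, -0.02205044]), 'opening': 0.9997453734938284}
scene {'color': (420, 560, 3), 'fov_y': 48.3731, 'cx': 276.3667, 'cy': 208.1093, 'extrinsics': [[0.8358, -0.5486, 0.019, -0.4949], [0.3618, 0.5766, 0.7326, -0.3242], [-0.4129, -0.6055, 0.6804, -0.6851], [0.0, 0.0, 0.0, 1.0]]}
side {'color': (420, 560, 3), 'fov_y': 48.709, 'cx': 290.1618, 'cy': 205.4079, 'extrinsics': [[0.8337, -0.5522, -0.0015, -0.5002], [0.3807, 0.5727, 0.726, -0.3065], [-0.4001, -0.6058, 0.6877, -0.6858], [0.0, 0.0, 0.0, 1.0]]}
wrist {'color': (420, 560, 3), 'fov_y': 71.7125, 'cx': 276.6464, 'cy': 206.5075, 'tool_from_camera': [[0.001, 0.2913, -0.9566, -0.135], [1.0, 0.0006, 0.0012, -0.0011], [0.0009, -0.9566, -0.2913, -0.0752], [0.0, 0.0, 0.0, 1.0]]}
```

View pics/scene0.png

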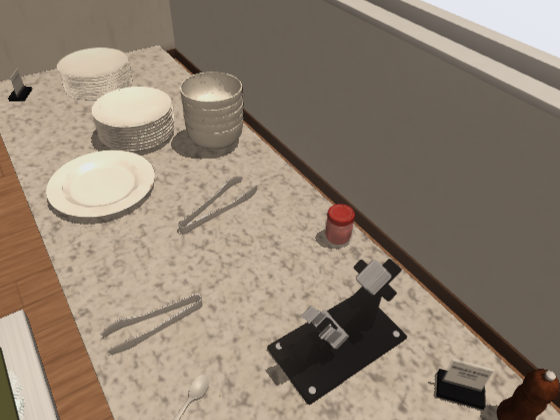

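View pics/side0.png

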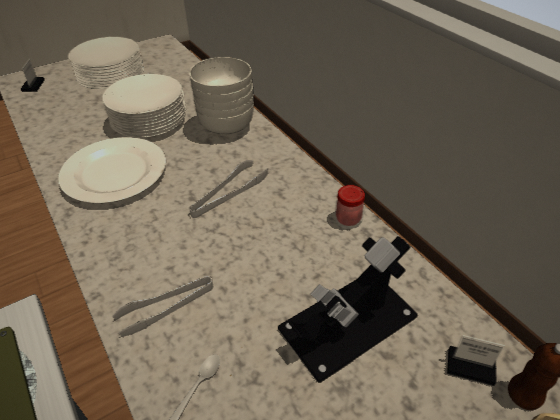

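```bash
cat > h.py <<'E'
import numpy as np,cv2
from scipy.spatial.transform import Rotation as R
from plant import r
def cam(d,s=None):
    if "extrinsics" in d: return np.linalg.inv(d["extrinsics"])
    T=np.eye(4);T[:3,:3]=R.from_quat(s["eef_rot"]).as_matrix();T[:3,3]=s["tool_pos"];return T@d["tool_from_camera"]
def ray(d,px,s=None):
    T=cam(d,s);f=210/np.tan(np.radians(d["fov_y"]/2))
    v=T[:3,:3]@np.array([(px[0]-d["cx"])/f,-(px[1]-d["cy"])/f,-1]);return T[:3,3],v
def onz(d,px,z=0,s=None):
    o,v=ray(d,px,s);return o+v*(z-o[2])/v[2]
def proj(d,P,s=None):
    p=np.linalg.inv(cam(d,s))@np.append(P,1);f=210/np.tan(np.radians(d["fov_y"]/2))
    return np.array([d["cx"]-f*p[0]/p[2],d["cy"]+f*p[1]/p[2]])
E
python3 - <<'E'
from h import *
d=r.snapshot("scene");np.set_printoptions(precision=3,suppress=True)
print("cam",cam(d)[:3,3],cam(r.snapshot("side"))[:3,3])
for n,p,z in[("A closed",(181,229),.01),("A tip1",(239,180),.02),("A tip2",(256,188),.02),("B r",(200,300),.01),("B l1",(105,331),.02),("B l2",(113,348),.02),("jar",(340,236),0),
 ("base L",(271,350),.01),("base bot",(309,397),.01),("base R",(405,339),.01),("base top",(366,300),.01),("scr1",(279,346),.01),("scr2",(312,390),.01),("scr3",(396,334),.01)]:
    print(n,onz(d,p,z))
E
```

```text
cam [ 0.248 -0.499  0.713] [ 0.259 -0.516  0.693]
A closed [0.47  0.179 0.01 ]
A tip1 [0.648 0.244 0.02 ]
A tip2 [0.666 0.198 0.02 ]
B r [ 0.423 -0.005  0.01 ]
B l1 [0.257 0.017 0.02 ]
B l2 [ 0.258 -0.022  0.02 ]
jar [ 0.747 -0.009  0.   ]
base L [ 0.477 -0.159  0.01 ]
base bot [ 0.483 -0.258  0.01 ]
base R [ 0.681 -0.265  0.01 ]
base top [ 0.678 -0.168  0.01 ]
scr1 [ 0.492 -0.16   0.01 ]
scr2 [ 0.493 -0.252  0.01 ]
scr3 [ 0.675 -0.25   0.01 ]
```

View pics/wrist0.png

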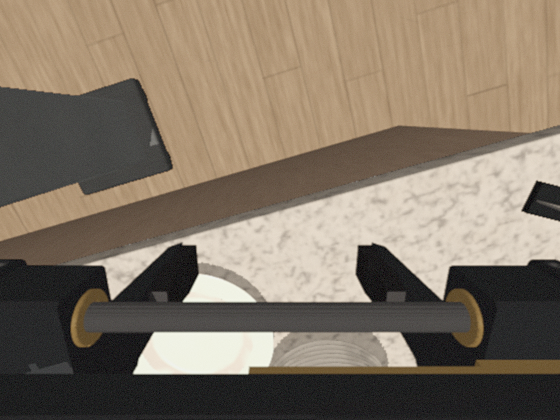

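```bash
cat >> h.py <<'E'
np.set_printoptions(precision=4,suppress=True)
def pose(yaw,pitch=0): # tool axes: down, tilted forward by pitch
    return R.from_euler('z',yaw)*R.from_euler('y',np.pi/2-pitch)
def go(P,Rg,s=None):
    s=s or r.get_state();R0=R.from_quat(s["eef_rot"])
    print("shift cm",R0.inv().apply(np.array(P)-s["tool_pos"])*100,"then turn deg",np.degrees((R0.inv()*Rg).as_rotvec()))
E
python3 - <<'E'
from h import *
s=r.get_state();print(R.from_quat(s["eef_rot"]).as_matrix())
for n in("scene","side"):
    d=r.snapshot(n);c=d["color"]
    m=(c.max(2)<60).astype(np.uint8);m[:, :250]=0;m[:,425:]=0;m[:240]=0
    cs=max(cv2.findContours(m,0,2)[0],key=cv2.contourArea)
    h=cv2.convexHull(cs);print(n,cv2.contourArea(cs),cv2.approxPolyDP(h,4,True)[:,0].tolist())
    for p in cv2.approxPolyDP(h,4,True)[:,0]: print(p,onz(d,p,.01),onz(d,p,0))
    g=c.astype(int);
d=r.snapshot("scene")
for p in[(135,148),(212,150),(212,80)]:print(p,onz(d,p,0))
go([.63,.215,.22],pose(.22))
E
```

```text
[[-0.0001  0.2781  0.9605]
 [-0.0007  0.9605 -0.2781]
 [-1.     -0.0008  0.0001]]
scene 7496.0 [[391, 260], [400, 269], [405, 338], [307, 403], [268, 346]]
[391 260] [ 0.7846 -0.1214  0.01  ] [ 0.7922 -0.116   0.    ]
[400 269] [ 0.7833 -0.1479  0.01  ] [ 0.791  -0.1429  0.    ]
[405 338] [ 0.6821 -0.2638  0.01  ] [ 0.6882 -0.2605  0.    ]
[307 403] [ 0.4744 -0.2643  0.01  ] [ 0.4776 -0.2609  0.    ]
[268 346] [ 0.4764 -0.1503  0.01  ] [ 0.4797 -0.1453  0.    ]
side 7672.0 [[403, 240], [409, 246], [416, 316], [317, 381], [278, 326], [394, 240]]
[403 240] [ 0.7883 -0.1214  0.01  ] [ 0.796  -0.1156  0.    ]
[409 246] [ 0.787  -0.1395  0.01  ] [ 0.7947 -0.134   0.    ]
[416 316] [ 0.6842 -0.2627  0.01  ] [ 0.6905 -0.2589  0.    ]
[317 381] [ 0.4753 -0.2627  0.01  ] [ 0.4785 -0.259   0.    ]
[278 326] [ 0.4771 -0.1486  0.01  ] [ 0.4803 -0.1432  0.    ]
[394 240] [ 0.7734 -0.1115  0.01  ] [ 0.7809 -0.1056  0.    ]
(135, 148) [0.4971 0.519  0.    ]
(212, 150) [0.661  0.4072 0.    ]
(212, 80) [0.835 0.741 0.   ]
shift cm [  2.9688 -24.3274  54.5388] then turn deg [-28.7461  -0.0018   0.0087]
```

drive_tool([
  [[0,0,0],[0,-1.35,3],8.8],
  [[0,0,0],[0,-1.35,3],8.8],
  [[0,0,0],[0,-1.35,3],8.8],
  [[0,0,0],[0,-1.35,3],8.8],
  [[0,0,0],[0,-1.35,3],8.8],
  [[0,0,0],[0,-1.35,3],8.8],
  [[0,0,0],[0,-1.35,3],8.8],
  [[0,0,0],[0,-1.35,3],8.8],
  [[0,0,0],[0,-1.35,3],8.8],
  [[0,0,0],[0,-1.35,3],8.8],
  [[0,0,0],[0,-1.35,3],8.8],
  [[0,0,0],[0,-1.35,3],8.8],
])

```text
clock: 1.4
tool_pos: [0.4757, 0.3434, 0.2499]
eef_rot: [0.099, 0.7, -0.099, 0.7]
contact_force: [0.3, 0.4, 0.3]
opening: 1.0
```

drive_tool([
  [[0,0,0],[0,-1.35,3],8.8],
  [[0,0,0],[0,-1.35,3],8.8],
  [[0,0,0],[0,-1.35,3],8.8],
  [[0,0,0],[0,-1.35,3],8.8],
  [[0,0,0],[0,-1.35,3],8.8],
  [[0,0,0],[0,-1.35,3],8.8],
  [[-5.8,0,0],[0,0,0],8.8],
  [[-5.8,0,0],[0,0,0],8.8],
  [[-5.8,0,0],[0,0,0],8.8],
  [[-5.8,0,0],[0,0,0],8.8],
  [[-5.8,0,0],[0,0,0],8.8],
  [[0,0,0],[0,0,0],8.8],
])

```text
clock: 2.4
tool_pos: [0.625, 0.2165, 0.2495]
eef_rot: [-0.08, 0.703, 0.08, 0.702]
contact_force: [0.7, 0.2, -0.2]
opening: 0.998
```

Run:
```python
from h import *
s=r.get_state();d=r.snapshot("wrist");np.savez("w1.npz",c=d["color"]);cv2.imwrite("pics/wrist1.png",d["color"][:,:,::-1])
print(s["tool_pos"],s["q"],s["contact_force"],R.from_quat(s["eef_rot"]).as_matrix())
for P in[(.47,.179,.01),(.66,.22,.02)]:print(proj(d,P,s))
```

```text
[0.625  0.2165 0.2495] [-0.201   0.7588 -0.394   1.4381  0.3172  1.0079  1.1298] [ 0.724   0.1721 -0.2064] [[-0.0004 -0.2245  0.9745]
 [ 0.0003  0.9745  0.2245]
 [-1.      0.0003 -0.0003]]
[276.2192  42.1924]
[274.3377 206.4635]
```

View pics/wrist1.png

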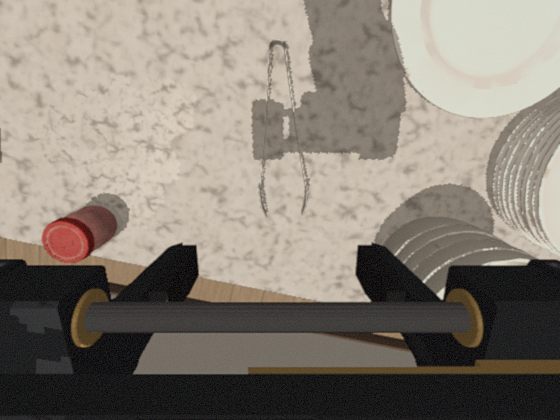

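Run:
```python
from h import *
s=r.get_state();d=r.snapshot("wrist")
c=onz(d,(278.5,40),.02,s);a=onz(d,(266,215),.01,s);b=onz(d,(305,214),.01,s);m=(a+b)/2
# mid-length width: rows 100 edges
l=onz(d,(267,100),.015,s);q=onz(d,(291,100),.015,s)
for p in(c,a,b,m,l,q):print(p)
yaw=np.arctan2(*(m-c)[[1,0]]);L=np.linalg.norm((m-c)[:2]);print("len",L,"yaw",yaw,"tip w",np.linalg.norm(a-b),"w100",np.linalg.norm(l-q))
# other pair, scene
u=np.array([np.cos(yaw),np.sin(yaw)]);ce=(c[:2]+m[:2])/2
print("origin",ce); 
g=ce-.022*u;print("grasp",g);go([*g,.06],pose(yaw),s)
go([*(g+.1*u),.13],pose(yaw),s)
```

```text
[0.4693 0.1824 0.02  ]
[0.6774 0.2122 0.01  ]
[0.6643 0.2636 0.01  ]
[0.6709 0.2379 0.01  ]
[0.5336 0.1829 0.015 ]
[0.5273 0.2109 0.015 ]
len 0.20901952602128296 yaw 0.268744154942538 tip w 0.053000330338888 w100 0.028711850462641367
origin [0.5701 0.2101]
grasp [0.5489 0.2043]
shift cm [18.9621  0.4635 -7.6888] then turn deg [-2.6721 -0.0085 -0.0265]
shift cm [11.9608  0.9329  2.2992] then turn deg [-2.6721 -0.0085 -0.0265]
```

drive_tool([
  [[0,0,0],[2.1,0.06,-0.96],8.8],
  [[0,0,0],[2.1,0.06,-0.96],8.8],
  [[0,0,0],[2.1,0.06,-0.96],8.8],
  [[0,0,0],[2.1,0.06,-0.96],8.8],
  [[0,0,0],[2.1,0.06,-0.96],8.8],
  [[0,0,0],[2.1,0.06,-0.96],8.8],
  [[0,0,0],[2.1,0.06,-0.96],8.8],
  [[0,0,0],[2.1,0.06,-0.96],8.8],
  [[-2.7,0,0],[0,0,0],8.8],
  [[0,0,0],[0,0,0],8.8],
])

```text
clock: 3.33
tool_pos: [0.5478, 0.2041, 0.0806]
eef_rot: [-0.096, 0.702, 0.095, 0.7]
contact_force: [-0.6, -0.1, 0.1]
opening: 0.999
```

Run:
```python
from h import *
s=r.get_state();d=r.snapshot("wrist");cv2.imwrite("pics/wrist2.png",d["color"][:,:,::-1])
print(s["tool_pos"],R.from_quat(s["eef_rot"]).as_matrix())
```

```text
[0.5478 0.2041 0.0806] [[-0.0023 -0.2678  0.9635]
 [-0.0016  0.9635  0.2678]
 [-1.     -0.0009 -0.0027]]
```

View pics/wrist2.png

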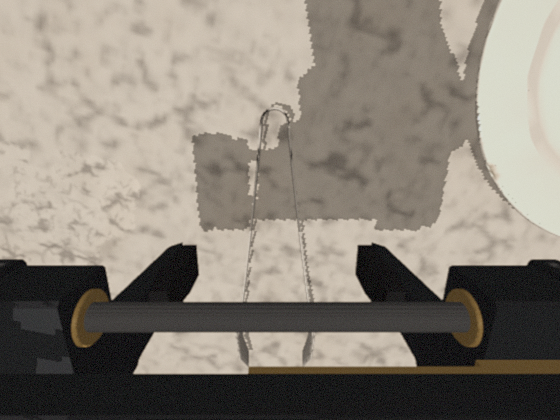

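Run:
```python
from h import *
s=r.get_state();d=r.snapshot("wrist")
c=onz(d,(277,108),.02,s);t=onz(d,((243+308)/2,364),.013,s)
Rt=R.from_quat(s["eef_rot"]).inv()
for p in(c,t,onz(d,(250,230),.017,s),onz(d,(300.5,230),.017,s)):print(p,Rt.apply(p-s["tool_pos"])*1000)
go([*s["tool_pos"][:2],.013],pose(.27),s)
```

```text
[0.4702 0.1818 0.02  ] [ 61.502   -0.9384 -82.0268]
[0.6753 0.2369 0.013 ] [ 68.4718  -2.3743 130.3057]
[0.5574 0.1852 0.017 ] [ 64.4931 -20.8535   2.9167]
[0.5475 0.221  0.017 ] [64.487  16.3003  2.9332]
shift cm [6.849  0.0011 0.001 ] then turn deg [-0.0453 -0.0082  0.0095]
```

drive_tool([
  [[0,0,0],[1.2,-0.2,0.3],8.8],
  [[0,0,0],[1.5,0,0],8.8],
  [[0,0,0],[1.5,0,0],8.8],
  [[0,0,0],[1.2,0,0],8.8],
  [[0,0,0],[0.8,0,0],8.8],
  [[0,0,0],[0.55,0,0],8.8],
  [[0,0,0],[0,0,0],8.8],
  [[0,0,0],[0,0,0],8.8],
], force=40)

```text
clock: 4.1
tool_pos: [0.5526, 0.2034, 0.0142]
eef_rot: [-0.096, 0.701, 0.096, 0.701]
contact_force: [-1.1, -0.3, 0.6]
opening: 0.996
```

drive_tool([
  [[0,0,0],[0,0,0],6],
  [[0,0,0],[0,0,0],5],
  [[0,0,0],[0,0,0],4],
  [[0,0,0],[0,0,0],3],
  [[0,0,0],[0,0,0],2],
  [[0,0,0],[0,0,0],2],
  [[0,0,0],[0,0,0],2],
  [[0,0,0],[0,0,0],2],
  [[0,0,0],[0,0,0],2],
  [[0,0,0],[0,0,0],2],
], force=40)

```text
clock: 4.93
tool_pos: [0.5525, 0.2034, 0.0143]
eef_rot: [-0.096, 0.701, 0.096, 0.701]
contact_force: [0.2, -0.7, 0.8]
opening: 0.443
```

drive_tool([
  [[0,0,0],[-0.5,0,0],2],
  [[0,0,0],[-1.5,0,0],2],
  [[0,0,0],[-2.5,0,0],2],
  [[0,0,0],[-3,0,0],2],
  [[0,0,0],[-3,0,0],2],
  [[0,0,0],[-3,0,0],2],
  [[0,0,0],[-3,0,0],2],
  [[0,0,0],[-3,0,0],2],
  [[0,0,0],[-2.5,0,0],2],
  [[0,0,0],[-2,0,0],2],
  [[0,0,0],[-1,0,0],2],
  [[0,0,0],[0,0,0],2],
])

```text
clock: 5.93
tool_pos: [0.5533, 0.2038, 0.2664]
eef_rot: [-0.095, 0.699, 0.096, 0.702]
contact_force: [0.0, 0.4, -0.6]
opening: 0.445
```

```bash
cat >> h.py <<'E'
O=np.array([.584,-.202,.112]);YAW=0.0
def seat(p): return O+(R.from_euler('z',YAW)*R.from_euler('y',-np.radians(35))).apply(p)
E
python3 - <<'E'
from h import *
s=r.get_state();print(s["tool_pos"],s["opening"],s["contact_force"])
for h in(.1,.06):
    P=seat([-.021,0,.0143+h]);print(P);go(P,pose(0,np.radians(35)))
E
```

```text
[0.5533 0.2038 0.2664] 0.4452987752718118 [ 0.0232  0.4254 -0.623 ]
[ 0.5012 -0.202   0.1936]
shift cm [  7.1947 -37.7039 -15.9142] then turn deg [ 15.0318 -34.5537  -4.8112]
[ 0.5242 -0.202   0.1608]
shift cm [ 10.4799 -38.3208 -13.7173] then turn deg [ 15.0318 -34.5537  -4.8112]
```

drive_tool([
  [[0,0,0],[0,-1.5,-0.6],2],
  [[0,0,0],[0,-2.8,-1.2],2],
  [[0,0,0],[0,-2.8,-1.2],2],
  [[0,0,0],[0,-2.8,-1.2],2],
  [[0,0,0],[0,-2.8,-1.2],2],
  [[0,0,0],[0,-2.8,-1.2],2],
  [[0,0,0],[0,-2.8,-1.2],2],
  [[0,0,0],[0,-2.8,-1.2],2],
  [[0,0,0],[0,-2.8,-1.2],2],
  [[0,0,0],[0,-2.8,-1.2],2],
  [[0,0,0],[0,-2.8,-1.2],2],
  [[0,0,0],[0,-2.8,-1.2],2],
])

```text
clock: 6.93
tool_pos: [0.5045, -0.1463, 0.2625]
eef_rot: [-0.095, 0.702, 0.096, 0.699]
contact_force: [0.8, -0.1, -0.9]
opening: 0.442
```

drive_tool([
  [[0,0,0],[0,-2.8,-1],2],
  [[0,0,0],[0,-1.8,-0.9],2],
  [[0,0,0],[0,-0.8,-0.2],2],
  [[2.15,-4.94,-0.69],[0,0,0],2],
  [[2.15,-4.94,-0.69],[0,0,0],2],
  [[2.15,-4.94,-0.69],[0,0,0],2],
  [[2.15,-4.94,-0.69],[0,0,0],2],
  [[2.15,-4.94,-0.69],[0,0,0],2],
  [[2.15,-4.94,-0.69],[0,0,0],2],
  [[2.15,-4.94,-0.69],[0,0,0],2],
  [[0,0,0],[0,0,0],2],
  [[0,0,0],[0,0,0],2],
])

```text
clock: 7.93
tool_pos: [0.4978, -0.2075, 0.2634]
eef_rot: [-0.026, 0.53, 0.017, 0.848]
contact_force: [-0.1, 0.4, -0.6]
opening: 0.446
```

Run:
```python
from h import *
s=r.get_state();print(s["tool_pos"],s["opening"],s["contact_force"],s["q"])
P=seat([-.021,0,.0143+.1]);print(P);go(P,pose(0,np.radians(35)))
d=r.snapshot("wrist");cv2.imwrite("pics/wrist3.png",d["color"][:,:,::-1])
for n,p in[("clip L",(-.05,.0225,.038)),("clip R",(-.05,-.0225,.038)),("stop",(-.112,0,.041))]:print(n,proj(d,seat(p),s))
for x in(-.1075,.1075):
  for y in(-.06,.06):print(x,y,proj(d,[O[0]+x,O[1]+y,.01],s))
```

```text
[ 0.4978 -0.2075  0.2634] 0.4461087110626124 [-0.0638  0.4417 -0.6137] [ 0.7499  0.493  -0.4989  2.1757  0.6862  0.1193  1.3197]
[ 0.5012 -0.202   0.1936]
shift cm [ 6.4255  0.7087 -2.7081] then turn deg [ 3.5532 -9.0048 -0.343 ]
clip L [310.1843 154.5026]
clip R [263.0069 151.5473]
stop [291.2463  83.9519]
-0.1075 -0.06 [235.9282  63.5536]
-0.1075 0.06 [343.7371  70.8743]
0.1075 -0.06 [241.2555 205.8627]
0.1075 0.06 [315.4807 210.2604]
```

View pics/wrist3.png

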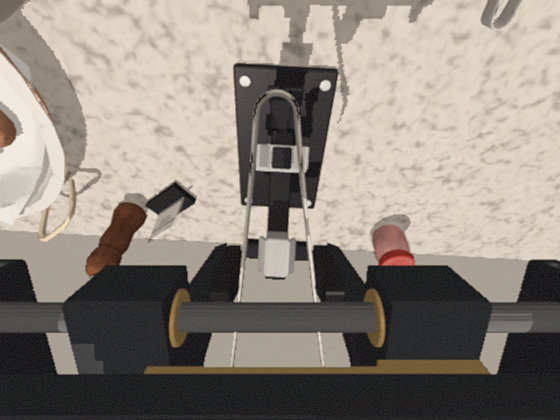

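drive_tool([
  [[1,-2.5,0],[0,0.2,0],2],
  [[1,-2.5,0],[0,0.2,0],2],
  [[1,-2.5,0],[0,0.2,0],2],
  [[0.5,-1.5,0],[0,0.1,0],2],
  [[0,0,0],[0,0,0],2],
  [[0,0,0],[0,0,0],2],
])

```text
clock: 8.48
tool_pos: [0.4927, -0.2064, 0.2606]
eef_rot: [-0.016, 0.514, 0.011, 0.858]
contact_force: [0.1, -1.1, -0.6]
opening: 0.443
```

Run:
```python
from h import *
s=r.get_state();print(s["tool_pos"],s["opening"],s["contact_force"],s["q"])
P=seat([-.021,0,.0143+.1]);print(P);go(P,pose(0,np.radians(35)))
```

```text
[ 0.4927 -0.2064  0.2606] 0.44280178750832316 [ 0.066  -1.0999 -0.5831] [ 0.8231  0.509  -0.5883  2.2197  1.4069  0.1052  0.5898]
[ 0.5012 -0.202   0.1936]
shift cm [ 6.315   0.5171 -2.389 ] then turn deg [ 2.1941 -6.8496 -0.29  ]
```

drive_tool([
  [[0.8,-1.5,0],[0,0.1,0],2],
  [[0.6,-1.5,0],[0,0.1,0],2],
  [[0.4,-1.5,0],[0,0.1,0],2],
  [[0.4,-1.5,0],[0,0.1,0],2],
  [[0,-1,0],[0,0.1,0],2],
  [[0,0,0],[0,0,0],2],
  [[0,0,0],[0,0,0],2],
  [[0,0,0],[0,0,0],2],
])

```text
clock: 9.15
tool_pos: [0.4913, -0.2027, 0.2596]
eef_rot: [-0.003, 0.47, 0.003, 0.882]
contact_force: [-0.7, -0.7, -1.7]
opening: 0.443
```

Run:
```python
from h import *
s=r.get_state();print(s["tool_pos"],s["opening"],s["contact_force"],s["q"])
P=seat([-.021,0,.0143+.1]);print(P);go(P,pose(0,np.radians(35)))
```

```text
[ 0.4913 -0.2027  0.2596] 0.44262928712652555 [-0.655  -0.6812 -1.7054] [ 1.0752  0.6259 -0.9846  2.2993  2.0023  0.3488 -0.0022]
[ 0.5012 -0.202   0.1936]
shift cm [ 6.033   0.0717 -2.8576] then turn deg [ 0.46   -1.1203 -0.1682]
```

drive_tool([
  [[0.2,-0.5,0],[0.8,0,-0.4],2],
  [[0.2,-0.6,0],[1,0,-0.5],2],
  [[0,0,0],[1,0,-0.5],2],
  [[0,0,0],[1,0,-0.5],2],
  [[0,0,0],[1,0,-0.5],2],
  [[0,0,0],[0.8,0,-0.4],2],
  [[0,0,0],[0,0,0],2],
  [[0,0,0],[0,0,0],2],
])

```text
clock: 9.82
tool_pos: [0.5002, -0.2022, 0.1973]
eef_rot: [0.0, 0.462, 0.002, 0.887]
contact_force: [-0.3, 0.2, -1.3]
opening: 0.445
```

Run:
```python
from h import *
s=r.get_state();print(s["tool_pos"],s["opening"],s["contact_force"],s["q"])
P=seat([-.021,0,.0143+.1]);print(P);go(P,pose(0,np.radians(35)))
d=r.snapshot("wrist");c=d["color"];cv2.imwrite("pics/wrist4.png",c[:,:,::-1])
for n,p in[("clip L",(-.05,.0225,.038)),("clip R",(-.05,-.0225,.038)),("stop L",(-.112,.017,.041)),("stop R",(-.112,-.017,.041))]:print(n,proj(d,seat(p),s))
for x in(-.1075,.1075):
  for y in(-.06,.06):print(x,y,proj(d,[O[0]+x,O[1]+y,.01],s))
Image=cv2.resize(c[0:300,130:430],None,fx=2,fy=2,interpolation=cv2.INTER_CUBIC);cv2.imwrite("pics/wrist4c.png",Image[:,:,::-1])
```

```text
[ 0.5002 -0.2022  0.1973] 0.4454460094889461 [-0.3184  0.2499 -1.3002] [ 1.0732  0.8449 -1.08    2.3557  2.202   0.6077 -0.1432]
[ 0.5012 -0.202   0.1936]
shift cm [ 0.3666  0.0215 -0.1312] then turn deg [ 0.0935 -0.0518 -0.1975]
clip L [308.336  180.7715]
clip R [248.6368 180.7099]
stop L [303.7532  92.3473]
stop R [253.8996  92.2596]
-0.1075 -0.06 [208.0526  55.1723]
-0.1075 0.06 [348.4649  55.4619]
0.1075 -0.06 [235.4937 208.9495]
0.1075 0.06 [319.0233 209.0163]
```

View pics/wrist4c.png

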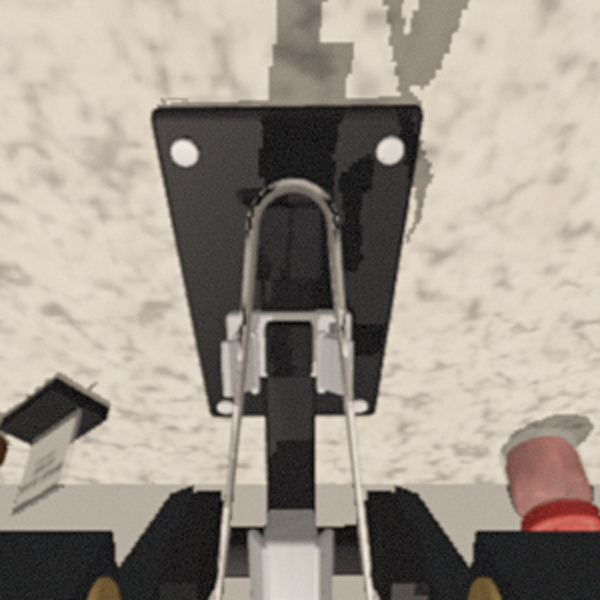

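```bash
sed -i 's/O=np.array.*/O=np.array([.582,-.2047,.112]);YAW=0.0/' h.py
python3 - <<'E'
from h import *
s=r.get_state();d=r.snapshot("wrist")
for p in[(-.061,0,.038),(-.061,0,.03),(-.039,0,.038)]:print("clip",p,proj(d,seat(p),s))
for x in(-.1075,.1075): print(proj(d,[O[0]+x,O[1],.01],s))
T=R.from_quat(s["eef_rot"])
for x in(-.106,):
  for h in(0,.02): print("closed",proj(d,s["tool_pos"]+T.apply([.0143-h,0,x+.021]),s))
for h in(.045,.03,0):go(seat([-.021+.002,0,.0143+h]),pose(0,np.radians(35)))
E
```

```text
clip (-0.061, 0, 0.038) [275.1349 163.4636]
clip (-0.061, 0, 0.03) [275.171  161.8998]
clip (-0.039, 0, 0.038) [275.1295 192.4034]
[275.3969  52.2243]
[275.5645 207.5739]
closed [279.3243  97.3285]
closed [279.6802  94.0416]
shift cm [ 5.8127 -0.2411 -0.1672] then turn deg [ 0.1105  0.0477 -0.1475]
shift cm [ 7.3127 -0.245  -0.1684] then turn deg [ 0.1105  0.0477 -0.1475]
shift cm [10.3126 -0.2527 -0.1709] then turn deg [ 0.1105  0.0477 -0.1475]
```

drive_tool([
  [[0,0,0],[1,-0.1,0],2],
  [[0,0,0],[1.3,-0.1,0],2],
  [[0,0,0],[1.3,-0.1,0],2],
  [[0,0,0],[1.2,0,0],2],
  [[0,0,0],[0.7,0,0],2],
  [[0,0,0],[0.3,0,0],2],
  [[0,0,0],[0,0,0],2],
  [[0,0,0],[0,0,0],2],
])

```text
clock: 10.58
tool_pos: [0.5333, -0.2052, 0.1504]
eef_rot: [0.0, 0.461, 0.002, 0.887]
contact_force: [-0.8, -0.4, -1.0]
opening: 0.445
```

```bash
cat > chk.py <<'E'
from h import *
s=r.get_state();T=R.from_quat(s["eef_rot"]);S=R.from_euler('y',-np.radians(35))
print("TCP in seat mm",S.inv().apply(s["tool_pos"]-O)*1000-[0,0,14.3],"F tool",T.inv().apply(s["contact_force"]),"F",s["contact_force"],"open",s["opening"])
go(seat([-.017,0,.0143]),pose(0,np.radians(35)));print(s["q"])
E
python3 - <<'E'
exec(open("chk.py").read())
d=r.snapshot("wrist");c=d["color"]
cr=cv2.resize(c[60:310,170:390],None,fx=2,fy=2,interpolation=cv2.INTER_CUBIC)
d=r.snapshot("scene");c2=cv2.resize(d["color"][230:410,260:420],None,fx=2,fy=2,interpolation=cv2.INTER_CUBIC)
h=np.zeros((500,440+320,3),np.uint8);h[:,:440]=cr;h[:360,440:]=c2
cv2.imwrite("pics/p5.png",h[:,:,::-1])
E
```

```text
TCP in seat mm [-17.8346  -0.4517  45.0735] F tool [ 0.3445 -0.3534 -1.195 ] F [-0.7793 -0.3538 -0.9691] open 0.44512706500168814
shift cm [4.5076 0.0298 0.0792] then turn deg [ 0.0751  0.0553 -0.1944]
[ 1.0148  0.9759 -1.0476  2.3014  2.2677  0.6904 -0.1435]
```

View pics/p5.png

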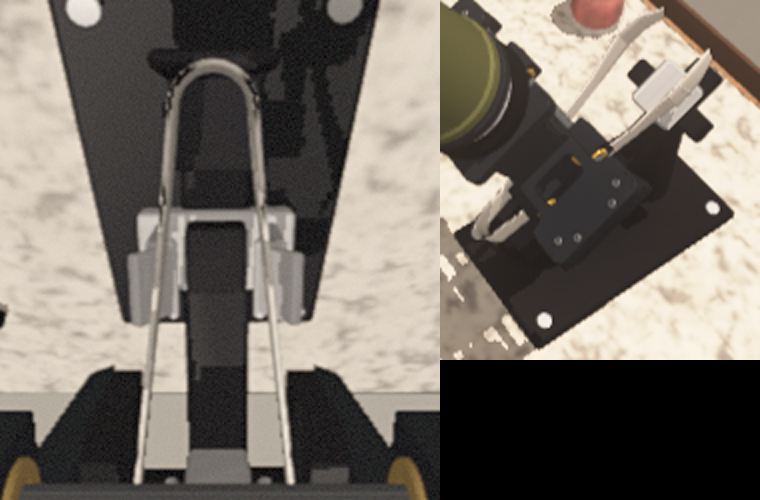

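Run:
```python
from h import *
s=r.get_state();d=r.snapshot("wrist");c=d["color"]
for x in(-.110,-.115):
  for z in(.041,.02):print("stop",x,z,proj(d,seat((x,.017,z)),s))
T=R.from_quat(s["eef_rot"])
for g in(-.018,-.021):
  for h in(0.005,.02): print("closed",g,h,proj(d,s["tool_pos"]+T.apply([.0143-h,0,-.106-g]),s))
print("clip",[proj(d,seat((x,0,.038)),s)[1] for x in(-.061,-.039)])
z=cv2.resize(c[78:108,235:320],None,fx=9,fy=9,interpolation=cv2.INTER_NEAREST);z=np.clip(z.astype(float)*2.2,0,255).astype(np.uint8)
cv2.imwrite("pics/p6.png",z[:,:,::-1])
```

```text
stop -0.11 0.041 [315.4062  82.1717]
stop -0.11 0.02 [310.5484  86.5729]
stop -0.115 0.041 [315.8224  71.0094]
stop -0.115 0.02 [310.8685  76.8445]
closed -0.018 0.005 [279.421   89.6822]
closed -0.018 0.02 [279.7015  86.2865]
closed -0.021 0.005 [279.4041  96.592 ]
closed -0.021 0.02 [279.6805  94.0396]
clip [np.float64(179.37457861682853), np.float64(217.3018473373716)]
```

View pics/p6.png

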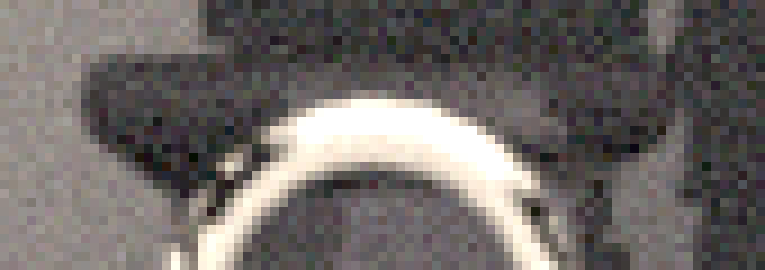

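drive_tool([
  [[0,0,0],[0.5,0.05,0.4],2],
  [[0,0,0],[0.5,0,0],2],
  [[0,0,0],[0.3,0,0],2],
  [[0,0,0],[0.2,0,0],2],
  [[0,0,0],[0,0,0],2],
], force=50)

```text
clock: 11.15
tool_pos: [0.5454, -0.2046, 0.1397]
eef_rot: [0.001, 0.462, 0.002, 0.887]
contact_force: [-0.5, 0.6, -1.6]
opening: 0.442
```

```bash
python3 chk.py
```

```text
TCP in seat mm [-14.1261   0.0566  29.3533] F tool [ 0.997   0.5846 -1.3015] F [-0.4951  0.5874 -1.5619] open 0.4418181958546005
shift cm [ 2.9352 -0.016  -0.2886] then turn deg [ 0.0344  0.0238 -0.2054]
[ 0.9947  1.0026 -1.0357  2.2758  2.2737  0.6986 -0.1375]
```

drive_tool([
  [[0,0,0],[0.15,0,0],2],
  [[0,0,0],[0.15,0,0],2],
  [[0,0,0],[0,0,0],2],
])

```text
clock: 11.4
tool_pos: [0.547, -0.2047, 0.1375]
eef_rot: [0.0, 0.461, 0.002, 0.887]
contact_force: [-0.0, -0.4, -1.2]
opening: 0.44
```

```bash
python3 chk.py
```

```text
TCP in seat mm [-14.0362   0.0209  26.6651] F tool [ 0.9783 -0.4261 -0.7284] F [-0.0336 -0.4234 -1.2202] open 0.4402357413832957
shift cm [ 2.6663 -0.011  -0.2982] then turn deg [ 0.0465  0.0383 -0.1956]
[ 0.9922  1.0082 -1.0342  2.2727  2.2766  0.7015 -0.1371]
```

Free of contact still; continue in small steps.

drive_tool([
  [[0,0,0],[0.15,0,0],2],
  [[0,0,0],[0.15,0,0],2],
  [[0,0,0],[0,0,0],2],
])

```text
clock: 11.65
tool_pos: [0.5488, -0.2045, 0.1353]
eef_rot: [0.0, 0.461, 0.002, 0.887]
contact_force: [-0.9, 0.3, 1.2]
opening: 0.441
```

drive_tool([
  [[0,0,0],[0.15,0,0],2],
  [[0,0,0],[0.15,0,0],2],
  [[0,0,0],[0,0,0],2],
])

```text
clock: 11.9
tool_pos: [0.5506, -0.2046, 0.1329]
eef_rot: [0.0, 0.461, 0.002, 0.887]
contact_force: [-1.5, 0.1, 2.5]
opening: 0.44
```

```bash
python3 chk.py
```

```text
TCP in seat mm [-13.7335   0.1382  20.8168] F tool [-2.8705  0.1028  0.2357] F [-1.4567  0.0931  2.485 ] open 0.44042985082102726
shift cm [ 2.0812 -0.0206 -0.3292] then turn deg [ 0.0657  0.0693 -0.1984]
[ 0.9865  1.0201 -1.0311  2.2657  2.2825  0.7073 -0.1362]
```

drive_tool([
  [[0,0,0],[0.15,0,0],2],
  [[0,0,0],[0.15,0,0],2],
  [[0,0,0],[0,0,0],2],
])

```text
clock: 12.15
tool_pos: [0.5525, -0.2045, 0.1307]
eef_rot: [0.0, 0.461, 0.002, 0.887]
contact_force: [-2.7, 0.3, 6.4]
opening: 0.436
```

drive_tool([
  [[0,0,0],[0.15,0,0],2],
  [[0,0,0],[0.15,0,0],2],
  [[0,0,0],[0,0,0],2],
])

```text
clock: 12.4
tool_pos: [0.5544, -0.2045, 0.1283]
eef_rot: [0.0, 0.461, 0.002, 0.888]
contact_force: [-4.0, -0.7, 6.0]
opening: 0.435
```

```bash
python3 chk.py
```

```text
TCP in seat mm [-13.2266   0.1857  14.9162] F tool [-7.2683 -0.6513  0.1674] F [-4.0427 -0.6756  6.0399] open 0.43535310032355257
shift cm [ 1.4907 -0.0231 -0.3806] then turn deg [ 0.0806  0.1226 -0.1933]
[ 0.9811  1.0319 -1.0281  2.2581  2.2886  0.7128 -0.1352]
```

drive_tool([
  [[0,0,0],[0.15,0,0],2],
  [[0,0,0],[0.15,0,0],2],
  [[0,0,0],[0,0,0],2],
])

```text
clock: 12.65
tool_pos: [0.556, -0.2047, 0.1253]
eef_rot: [0.0, 0.461, 0.002, 0.887]
contact_force: [1.4, 0.4, -0.8]
opening: 0.439
```

drive_tool([
  [[0,0,0],[0.15,0,0],2],
  [[0,0,0],[0.15,0,0],2],
  [[0,0,0],[0,0,0],2],
])

```text
clock: 12.9
tool_pos: [0.5573, -0.2047, 0.1225]
eef_rot: [0.0, 0.462, 0.002, 0.887]
contact_force: [0.8, -1.0, -1.3]
opening: 0.44
```

drive_tool([
  [[0,0,0],[0.15,0,0],2],
  [[0,0,0],[0.15,0,0],2],
  [[0,0,0],[0,0,0],2],
])

```text
clock: 13.15
tool_pos: [0.5589, -0.2046, 0.1201]
eef_rot: [0.0, 0.462, 0.002, 0.887]
contact_force: [0.1, 0.1, -1.3]
opening: 0.442
```

```bash
python3 chk.py
```

```text
TCP in seat mm [-14.2196   0.059    5.604 ] F tool [ 1.0907  0.1201 -0.6308] F [ 0.109   0.1234 -1.2549] open 0.44202015744731404
shift cm [ 0.5603 -0.0076 -0.2782] then turn deg [ 0.0416  0.0176 -0.1984]
[ 0.9729  1.0505 -1.0215  2.2472  2.2966  0.7199 -0.1333]
```

drive_tool([
  [[0,0,0],[0.15,0,0],2],
  [[0,0,0],[0.1,0,0],2],
  [[0,0,0],[0,0,0],2],
])

```text
clock: 13.4
tool_pos: [0.5604, -0.2046, 0.1182]
eef_rot: [0.0, 0.462, 0.002, 0.887]
contact_force: [-0.8, 0.8, -1.2]
opening: 0.438
```

drive_tool([
  [[0,0,0],[0.1,0,0],2],
  [[0,0,0],[0.1,0,0],2],
  [[0,0,0],[0,0,0],2],
])

```text
clock: 13.65
tool_pos: [0.5616, -0.2046, 0.1166]
eef_rot: [0.0, 0.461, 0.002, 0.887]
contact_force: [-2.3, 0.6, 1.0]
opening: 0.441
```

```bash
python3 chk.py
```

```text
TCP in seat mm [-14.0175   0.0843   1.1746] F tool [-2.1618  0.657  -1.3194] F [-2.3231  0.6486  1.0141] open 0.4405193957045853
shift cm [ 0.1172 -0.0086 -0.2983] then turn deg [ 0.0448  0.0367 -0.1978]
[ 0.969   1.0591 -1.019   2.2413  2.3008  0.7233 -0.1323]
```

drive_tool([
  [[0,0,0],[0.1,0,0],2],
  [[0,0,0],[0,0,0],2],
  [[0,0,0],[0,0,0],2],
])

```text
clock: 13.9
tool_pos: [0.5623, -0.2046, 0.1157]
eef_rot: [0.001, 0.461, 0.002, 0.887]
contact_force: [0.1, 1.3, -2.6]
opening: 0.439
```

drive_tool([
  [[0,0,0],[0.1,0,0],2],
  [[0,0,0],[0,0,0],2],
  [[0,0,0],[0,0,0],2],
])

```text
clock: 14.15
tool_pos: [0.563, -0.2048, 0.1147]
eef_rot: [0.001, 0.462, 0.001, 0.887]
contact_force: [2.5, 0.8, -5.8]
opening: 0.438
```

Run:
```python
exec(open("chk.py").read())
d=r.snapshot("wrist");c=d["color"]
cr=cv2.resize(c[60:310,170:390],None,fx=2,fy=2,interpolation=cv2.INTER_CUBIC)
d=r.snapshot("scene");c2=cv2.resize(d["color"][230:410,260:420],None,fx=2,fy=2,interpolation=cv2.INTER_CUBIC)
h=np.zeros((500,440+320,3),np.uint8);h[:,:440]=cr;h[:360,440:]=c2
cv2.imwrite("pics/p7.png",h[:,:,::-1])
```

```text
TCP in seat mm [-13.996   -0.0872  -1.1798] F tool [ 6.1967  0.7604 -1.2913] F [ 2.4976  0.78   -5.8137] open 0.437599928764495
shift cm [-0.1181  0.0092 -0.3003] then turn deg [ 0.0131  0.0251 -0.1834]
[ 0.967   1.0635 -1.0173  2.2379  2.3025  0.7246 -0.1319]
```

View pics/p7.png

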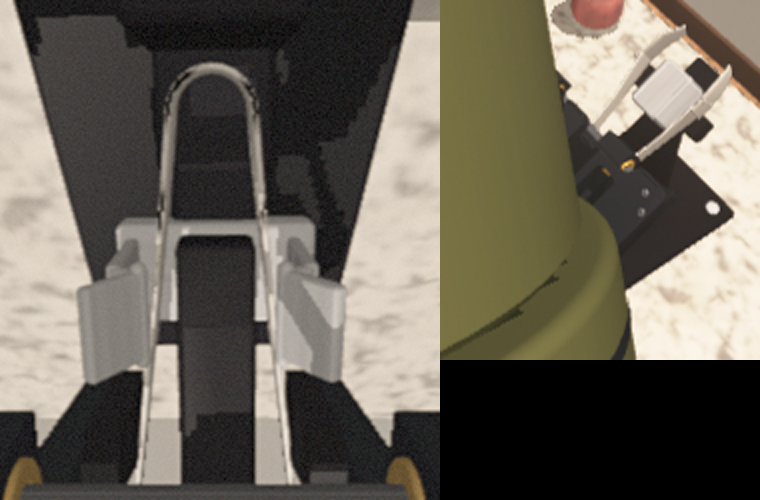

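drive_tool([
  [[0,0,0],[0.1,0,0],2],
  [[0,0,0],[0,0,0],2],
  [[0,0,0],[0,0,0],2],
])

```text
clock: 14.5
tool_pos: [0.5635, -0.2048, 0.1143]
eef_rot: [0.0, 0.461, 0.001, 0.887]
contact_force: [3.7, 0.6, -7.3]
opening: 0.437
```

drive_tool([
  [[0,0,0],[0.1,0,0],2],
  [[0,0,0],[0,0,0],2],
  [[0,0,0],[0,0,0],2],
])

```text
clock: 14.75
tool_pos: [0.564, -0.2046, 0.1137]
eef_rot: [0.0, 0.461, 0.002, 0.887]
contact_force: [0.8, 0.6, -4.2]
opening: 0.442
```

drive_tool([
  [[0,0,0],[0.1,0,0],2],
  [[0,0,0],[0,0,0],2],
  [[0,0,0],[0,0,0],2],
])

```text
clock: 15.0
tool_pos: [0.5643, -0.2046, 0.113]
eef_rot: [0.0, 0.461, 0.002, 0.887]
contact_force: [-1.9, -0.4, 0.2]
opening: 0.44
```

```bash
python3 chk.py
```

```text
TCP in seat mm [-13.88     0.1442  -3.3266] F tool [-1.2884 -0.3618 -1.4555] F [-1.9304 -0.3678  0.2178] open 0.44020631045408193
shift cm [-0.333  -0.0129 -0.3117] then turn deg [ 0.0719  0.0603 -0.188 ]
[ 0.965   1.068  -1.0166  2.2355  2.3053  0.7271 -0.1312]
```

drive_tool([
  [[0,0,0],[0.1,0,0],2],
  [[0,0,0],[0,0,0],2],
  [[0,0,0],[0,0,0],2],
])

```text
clock: 15.25
tool_pos: [0.5648, -0.2047, 0.1124]
eef_rot: [-0.0, 0.461, 0.002, 0.887]
contact_force: [-5.3, -1.7, 4.2]
opening: 0.438
```

drive_tool([
  [[0,0,0],[0.1,0,0],2],
  [[0,0,0],[0,0,0],2],
  [[0,0,0],[0,0,0],2],
])

```text
clock: 15.5
tool_pos: [0.5648, -0.2046, 0.1123]
eef_rot: [-0.0, 0.461, 0.002, 0.887]
contact_force: [-11.5, -2.5, 13.3]
opening: 0.439
```

```bash
python3 chk.py
```

```text
TCP in seat mm [-13.9125   0.0552  -4.2348] F tool [-17.4971  -2.4358  -1.8025] F [-11.5245  -2.4843  13.2794] open 0.4387605818387923
shift cm [-0.424  -0.0037 -0.3081] then turn deg [ 0.1326  0.0875 -0.1452]
[ 0.9642  1.0701 -1.0164  2.2349  2.307   0.7294 -0.1307]
```

drive_tool([
  [[0,0,0],[-0.2,0,0],2],
  [[0,0,0],[0,0,0],4.5],
  [[0,0,0],[0,0,0],5.5],
  [[0,0,0],[0,0,0],6.5],
  [[0,0,0],[0,0,0],6.5],
  [[0,0,0],[0,0,0],6.5],
  [[0,0,0],[0,0,0],6.5],
])

```text
clock: 16.08
tool_pos: [0.5647, -0.2046, 0.1127]
eef_rot: [0.0, 0.461, 0.002, 0.887]
contact_force: [-1.2, 0.2, 0.5]
opening: 0.735
```

drive_tool([
  [[0,0,0],[-0.5,0,0],6.5],
  [[0,0,0],[-1,0,0],6.5],
  [[0,0,0],[-1.5,0,0],6.5],
  [[0,0,0],[-1.5,0,0],6.5],
  [[0,0,0],[-1.5,0,0],6.5],
  [[0,0,0],[-1.5,0,0],6.5],
  [[0,0,0],[-0.5,0,0],6.5],
  [[0,0,0],[0,0,0],6.5],
])

```text
clock: 16.75
tool_pos: [0.518, -0.2051, 0.1796]
eef_rot: [-0.001, 0.461, 0.001, 0.887]
contact_force: [-0.4, 0.3, 0.4]
opening: 0.741
```

Run:
```python
exec(open("chk.py").read())
d=r.snapshot("wrist");c=d["color"];cv2.imwrite("pics/wrist8.png",c[:,:,::-1])
cr=cv2.resize(c[60:310,170:390],None,fx=2,fy=2,interpolation=cv2.INTER_CUBIC)
d=r.snapshot("scene");c2=cv2.resize(d["color"][230:410,260:420],None,fx=2,fy=2,interpolation=cv2.INTER_CUBIC)
h=np.zeros((500,440+320,3),np.uint8);h[:,:440]=cr;h[:360,440:]=c2
cv2.imwrite("pics/p8.png",h[:,:,::-1])
```

```text
TCP in seat mm [-13.6437  -0.4128  77.7875] F tool [-0.5216  0.2638 -0.0998] F [-0.3824  0.2626  0.3694] open 0.7413458783582667
shift cm [ 7.7782  0.0269 -0.3502] then turn deg [ 0.1253  0.1076 -0.1113]
[ 1.0451  0.8975 -1.0631  2.3245  2.2241  0.6379 -0.1373]
```

View pics/p8.png

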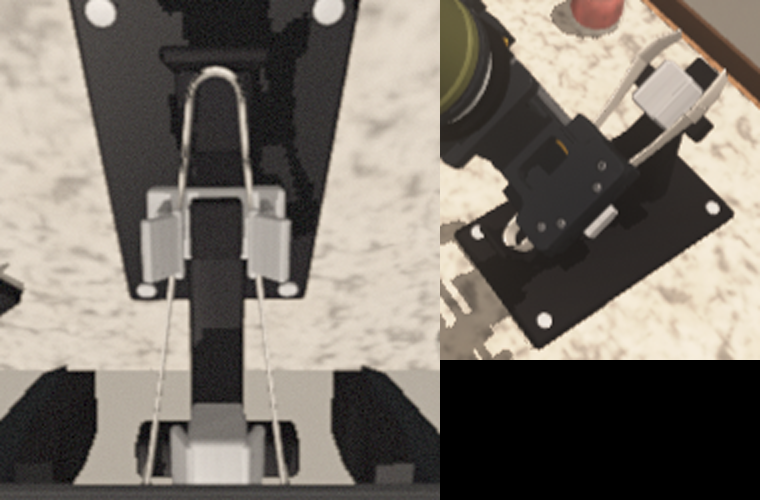

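drive_tool([
  [[0,0,0],[0,0,-1.5],3],
  [[0,0,0],[0,0,-1.8],1],
  [[0,0,0],[0,0,-1.8],0],
  [[0,0,0],[0,0,-1.8],0],
  [[0,0,0],[1,0,0],0],
  [[0,0,0],[1,0,0],0],
  [[0,0,0],[1,0,0],0],
  [[0,0,0],[1,0,0],0],
  [[0,0,0],[0.5,0,0],0],
  [[0,0,0],[0.5,0,0],0],
  [[0,0,0],[0.3,0,0],0],
  [[0,0,0],[0,0,0],0],
], force=20)

```text
clock: 17.85
tool_pos: [0.493, -0.2047, 0.095]
eef_rot: [0.0, 0.461, 0.002, 0.887]
contact_force: [0.2, -0.1, -0.4]
opening: 0.009
```

```bash
python3 chk.py
```

```text
TCP in seat mm [-82.6468   0.0003  22.7945] F tool [ 0.4384 -0.0549 -0.0308] F [ 0.2267 -0.0535 -0.3767] open 0.008595293715502175
shift cm [ 2.2861 -0.0129  6.5623] then turn deg [ 0.0472  0.0584 -0.1886]
[ 1.048   1.1359 -1.0588  2.4166  2.4267  0.8839 -0.21  ]
```

drive_tool([
  [[0,0,0],[0.3,0,0],0],
  [[0,0,0],[0.15,0,0],0],
  [[0,0,0],[0,0,0],0],
])

```text
clock: 18.1
tool_pos: [0.4952, -0.2049, 0.0916]
eef_rot: [0.0, 0.461, 0.002, 0.887]
contact_force: [-0.6, -1.1, 0.8]
opening: 0.003
```

drive_tool([
  [[0,0,0],[0.15,0,0],0],
  [[0,0,0],[0.1,0,0],0],
  [[0,0,0],[0,0,0],0],
])

```text
clock: 18.35
tool_pos: [0.4966, -0.2048, 0.0895]
eef_rot: [0.0, 0.461, 0.002, 0.887]
contact_force: [0.1, -0.4, -0.4]
opening: 0.005
```

drive_tool([
  [[0,0,0],[0.1,0,0],0],
  [[0,0,0],[0.1,0,0],0],
  [[0,0,0],[0,0,0],0],
])

```text
clock: 18.6
tool_pos: [0.4976, -0.2046, 0.088]
eef_rot: [0.0, 0.461, 0.002, 0.887]
contact_force: [-2.7, -1.2, 2.8]
opening: 0.005
```

```bash
python3 chk.py
```

```text
TCP in seat mm [-82.9401   0.096   14.4475] F tool [-3.8799 -1.1424 -0.5914] F [-2.7091 -1.1566  2.8339] open 0.004745991568843005
shift cm [ 1.4511 -0.0232  6.5926] then turn deg [ 0.0744  0.056  -0.1993]
[ 1.041   1.1528 -1.0524  2.4055  2.4347  0.89   -0.2058]
```

drive_tool([
  [[0,0,0],[0.1,0,0],0],
  [[0,0,0],[0,0,0],0],
  [[0,0,0],[0,0,0],0],
])

```text
clock: 18.85
tool_pos: [0.4978, -0.2045, 0.0876]
eef_rot: [-0.0, 0.461, 0.002, 0.887]
contact_force: [-4.9, -0.5, 7.1]
opening: 0.012
```

```bash
python3 chk.py
```

```text
TCP in seat mm [-82.9378   0.2218  13.9723] F tool [-8.6075 -0.4575  0.1065] F [-4.8571 -0.488   7.105 ] open 0.011910722148259993
shift cm [ 1.4054 -0.0398  6.592 ] then turn deg [ 0.1097  0.0723 -0.204 ]
[ 1.0405  1.154  -1.0522  2.4051  2.4356  0.8909 -0.2054]
```

drive_tool([
  [[0,0,0],[-0.5,0,0],0],
  [[0,0,0],[-1,0,0],0],
  [[0,0,0],[-2,0,0],0],
  [[0,0,0],[-2,0,0],0],
  [[0,0,0],[-2,0,0],0],
  [[0,0,0],[-2,0,0],0],
  [[0,0,0],[-1,0,0],0],
  [[0,0,0],[0,0,0],0],
  [[0,0,0],[0,0,0],0],
])

```text
clock: 19.6
tool_pos: [0.4381, -0.2057, 0.1734]
eef_rot: [-0.0, 0.461, 0.001, 0.887]
contact_force: [-0.0, -0.4, -0.1]
opening: 0.006
```

Run:
```python
exec(open("chk.py").read())
c=r.snapshot("wrist")["color"][60:360,130:430]
c2=r.snapshot("scene")["color"][150:400,200:420]
h=np.zeros((600,800,3),np.uint8);h[:450,:450]=cv2.resize(c,(450,450));h[:398,450:]=cv2.resize(c2,(350,398))
cv2.imwrite("pics/p9.png",h[:,:,::-1])
```

```text
TCP in seat mm [-82.652   -0.9529 118.5039] F tool [ 0.0581 -0.4007 -0.0965] F [-0.0448 -0.4007 -0.1033] open 0.005713409982625219
shift cm [11.861   0.068   6.5464] then turn deg [ 0.0564  0.0915 -0.1006]
[ 1.1588  0.9234 -1.1375  2.5181  2.336   0.7584 -0.2342]
```

View pics/p9.png

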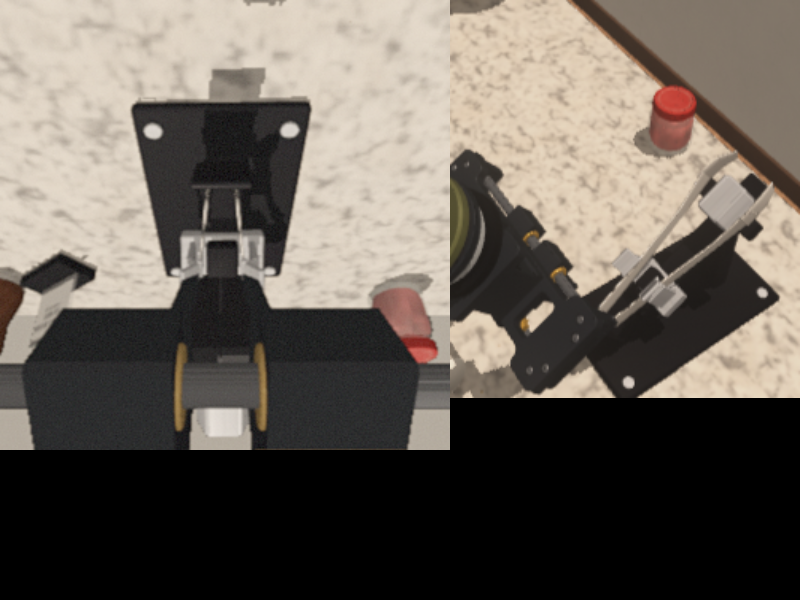

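```bash
python3 -c "
from plant import r
print(r.finish_job())"
```

```text
the job is handed in; nothing more can be done
None
```

The large tongs are back in the black rest with the clip snapped shut over them. I let go of them and handed the job in at about 20 s of the 67 s allowed.

**What I did:** I gripped the tongs across both arms, about 20 mm from their middle towards the closed end, tilted them 35° and lowered them square to the seat. The clip gave way at about 7 N. I then pushed until they stopped firmly on the seat, at about 17 N, and released.

**Last checks:**
- **Seated height:** I pressed the closed end gently with the shut fingers, up to 8.6 N. It met firm contact within about 0.5 mm of the height expected for fully home. That expected height relied on the earlier firm stop.
- **Pictures:** The last ones show the jaws over the arms, the two tips either side of the tongue, and the closed end just inside the stop plate. The jar looks unmoved. By a rough pixel estimate, made before the closed-end press, each jaw was about 0.6 mm open.
- **Robot clear:** The arm has backed off and reads no contact force.

**What disagreed:**
- The estimates of the rest's position differed by 2 to 5 mm along the slope, so I moved the tongs 4 mm uphill before lowering them.
- They stopped about 4 mm lower than my reckoned zero height, which I put down to calibration and grip error.
- I did not measure their final position along the slope directly.
- The first tilt stopped about 9° short because of a wrist limit and needed two more moves.

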